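Put three dental casts back into their own work trays

TASK

The three dental casts have been put back into one another's work trays: move each one to the tray of the same colour as its carrier, so that the carrier sits flat down inside the tray's rim. Each tray takes only one, so first set one cast aside on the bare glass slab, clean of the bench grit. Plaster chips, so keep the casts upright and set them down rather than dropping them, and leave the steel bowl and the white pot standing where they are.

Things in the scene. Friction and masses are not known exactly. Their poses are not given: they have to be found in the camera images.
- red_model: Loose, 0.15 to 0.3 kg: plaster dental cast (54 x 68 mm, teeth up) on a red plastic carrier. Origin: centre of the carrier's underside, z up. Carrier 60 mm in x, 86 mm in y; flat upright faces at x = +-30 mm, 20 mm high, to grip; at each end in y a red step 6 mm wide, 10 mm high. The cast above is narrower; teeth 55 mm above the underside.
- blue_model: Loose, 0.15 to 0.3 kg: plaster dental cast (54 x 68 mm, teeth up) on a blue plastic carrier. Origin: centre of the carrier's underside, z up. Carrier 60 mm in x, 86 mm in y; flat upright faces at x = +-30 mm, 20 mm high, to grip; at each end in y a blue step 6 mm wide, 10 mm high. The cast above is narrower; teeth 55 mm above the underside.
- yellow_model: Loose, 0.15 to 0.3 kg: plaster dental cast (54 x 68 mm, teeth up) on a yellow plastic carrier. Origin: centre of the carrier's underside, z up. Carrier 60 mm in x, 86 mm in y; flat upright faces at x = +-30 mm, 20 mm high, to grip; at each end in y a yellow step 6 mm wide, 10 mm high. The cast above is narrower; teeth 55 mm above the underside.
- red_tray: Fixed: low red tray, 84 x 108 mm (x, y), blank white ticket on a tab at -x. Origin: centre of its underside, on the bench, z up. Seat: recess 72 x 98 mm (x, y) about the origin, floor 4 mm and rim top 9 mm above the underside, rim 4 mm thick; one carrier lying the same way (either way round) drops in with 6 mm play each side.
- blue_tray: Fixed: low blue tray, 84 x 108 mm (x, y), blank white ticket on a tab at -x. Origin: centre of its underside, on the bench, z up. Seat: recess 72 x 98 mm (x, y) about the origin, floor 4 mm and rim top 9 mm above the underside, rim 4 mm thick; one carrier lying the same way (either way round) drops in with 6 mm play each side.
- yellow_tray: Fixed: low yellow tray, 84 x 108 mm (x, y), blank white ticket on a tab at -x. Origin: centre of its underside, on the bench, z up. Seat: recess 72 x 98 mm (x, y) about the origin, floor 4 mm and rim top 9 mm above the underside, rim 4 mm thick; one carrier lying the same way (either way round) drops in with 6 mm play each side.
- glass_slab: Fixed: a bare pale glass slab, 70 x 100 x 10 mm (x, y, z), free for setting a model aside. Origin: centre of its underside, on the bench; top 10 mm above it.
- steel_bowl: Bystander, loose: a small steel bowl with finger rings, 95 mm across, 47 mm high. Origin: centre of its underside.
- white_pot: Bystander, loose: an empty white mixing pot, 71 mm across, 67 mm high. Origin: centre of its underside.

How it is judged:
By the outcome, as a careful person would: the job done as asked, in the order asked, and still so for the second after the job is handed in, with the robot touching nothing.
It also fails if it takes over 102 s, if anything falls off the work surface, if the arm or the gripper's body presses on something with over 40 N, if the wrist force passes 120 N, or if a joint passes its speed limit or range.

ROBOT

A 6-joint arm with a two-finger parallel gripper is mounted at the origin on a cart in front of the work surface, level with it; the furniture and walls round the work are solid. World frame = base frame: x ahead of the robot, y to its left, z up, the work surface at z = 0. Lengths are in m, angles in rad, forces in N, time in s.
With the tool pointing down it reaches from about 0.375 to 0.9 m from the base axis. Payload 3.1 kg.
Tool frame: the origin (TCP) lies on the centre line of the jaws, within the pads' length; the fingertips stand 8 mm ahead of it and the grasp point (between the pads) lies 11 mm behind it; z points along the fingers, y is the line along which they close (so a half turn about z gives the same grasp; the last joint's range is limited). The gripper opens to 87 mm and grips with 3 to 60 N. Pads are 19 mm wide; open, the fingers measure 117 mm over their backs; the gripper's body (75 mm by 190 mm) begins 51 mm behind the grasp point.
Start: joints at [-1.484, 0.527, 1.433, -0, 1.181, -0.178], TCP at [0.164, -0.603, 0.195] pointing down, gripper open.
Joint ranges: [-3.08, 3.08], [-0.75, 2.2], [0.22, 2.44], [-1.43, 4.57], [0, 2.65], [-2.85, 2.85]. Speed limits (rad/s): [2.79, 2.79, 3.14, 3.14, 3.14, 3.14].

INTERFACE

Orientations are given as a unit quaternion [x, y, z, w].
In Python, from rig import robot gives the robot as it stands. The module is installed in compiled form; this text tells all that it offers.
- The arm moves only by the tool send_rows, never from a script. Its argument "increments" is one flat list of numbers, 7 for each row, row after row: the turn, a rotation vector about the world's x, y, z in rad, then the shift along the world's x, y, z in cm, then the opening, from 0 (shut) to 1 (fully open). A call has 1 to 20 rows; each row shifts and turns the commanded pose from where the row before left it; what a row does not reach is not made up. A row lasts 1/12 s, in which the tool goes at most 41.7 mm and 7.16 degrees, less where a joint would pass 70% of its speed; a pose out of reach is approached as far as the arm can. A call is refused whole if a number of a shift passes 4.17 or a number of a turn 0.125, either way. A call with a gripper value outside its range is refused whole. The fingers move at their own pace and stop on an object; "newtons" is the grip in N (left out, the last holds). Time passes only in rows, so rows that do not move let the fingers close. It gives the time, the measured TCP pose, the force, the opening and the grip force at its end, in the units of the state.
- robot.get_obs(): the state, without advancing time (a new reading comes with each control period).
- robot.camera(name): name is "scene" or "top"; returns a dict with "image" (480x640x3 uint8, red, green, blue), "range_z" (480x640 float32, m along the optical axis (not along the pixel's ray), 0 where there is no reading), "fx", "fy", "cx", "cy" (pixels), "dist_coeffs" ([k1, k2, p1, p2, k3] as OpenCV has them; the pictures are not rectified), "R" (3x3) and "t" (3): a world point X has camera coordinates R X + t. Camera axes: x right, y down, z forward; pixel columns grow to the right and rows downward; lengths in m; the calibration is good to about 2 mm. A picture is of the moment at which its call begins.
- robot.hand_in(): hands the job in; it is judged then, once.
The state is a dict: "time": time; "q": joint angles; "joint_velocities": joint speeds; "joint_torque": joint torques, N m; "position": TCP position; "tool_rot": TCP orientation; "ft_force": force on the tool from outside, world axes, zero at the start; "moment": the same for the moment, N m; "grip_width": finger opening in m; "grip_force": force on a finger pad.
Only numpy, scipy, OpenCV 4.12 (cv2) and the standard library are available. Lean on these libraries where they do the work, as an engineer would, in place of code of your own. Each camera call takes 0.05 s, during which the arm holds its last target. There are 200 camera calls.

## Working session

There is one attempt and no reset: what is moved stays moved. The work goes in short steps, Python scripts to look and compute and a tool call to move; the robot and the scene stay as the last step left them, time stands still between calls to the robot, and variables do not carry over. Pictures are saved under pics/ and viewed, at most 14 in all, crops included, and the job is handed in when it is done.

Besides the shell and the picture viewer there is one more tool, called after ">>>" as name(argument=value, ...), one argument or row to a line, values as JSON. send_rows: Moves the arm, as the interface text tells. Its arguments: {"type":"object","properties":{"increments":{"type":"array"},"newtons":{"type":"number"}},"required":["increments"]}

```bash
mkdir -p pics; cat > h.py <<'E'
import numpy as np, cv2
from rig import robot
def cam(n,save=None):
    c=robot.camera(n)
    if save: cv2.imwrite(f'pics/{save}.png',c['image'][:,:,::-1])
    return c
def cloud(c):
    h,w=c['range_z'].shape
    u,v=np.meshgrid(np.arange(w),np.arange(h))
    K=np.array([[c['fx'],0,c['cx']],[0,c['fy'],c['cy']],[0,0,1.]])
    n=cv2.undistortPoints(np.stack([u,v],-1).reshape(-1,1,2).astype(np.float64),K,np.array(c['dist_coeffs'],float)).reshape(h,w,2)
    z=c['range_z'].astype(float)
    P=np.dstack([n[...,0]*z,n[...,1]*z,z])
    R=np.array(c['R']);t=np.array(c['t'])
    W=(P-t)@R
    W[z==0]=np.nan
    return W
def rays(c,uv):
    K=np.array([[c['fx'],0,c['cx']],[0,c['fy'],c['cy']],[0,0,1.]])
    n=cv2.undistortPoints(np.array(uv,float).reshape(-1,1,2),K,np.array(c['dist_coeffs'],float)).reshape(-1,2)
    R=np.array(c['R']);t=np.array(c['t'])
    return -R.T@t,np.c_[n,np.ones(len(n))]@R
def onplane(c,uv,z):
    o,d=rays(c,uv)
    return o+d*((z-o[2])/d[:,2])[:,None]
E
python3 - <<'E'
from h import *
for n in('top','scene'):
    c=cam(n,n+'0'); W=cloud(c)
    print(n,c['fx'],c['dist_coeffs'],(-np.array(c['R']).T@c['t']).round(3),(c['range_z']==0).mean(),np.nanmin(W,(0,1)),np.nanmax(W,(0,1)))
print(robot.get_obs())
E
```

```text
top 458.01983764825223 [-0.02979382  0.          0.          0.          0.        ] [ 0.406 -0.107  0.896] 0.003909505208333333 [-0.26063696 -1.16114059 -0.81781254] [1.38434206 1.17027729 0.5649303 ]
scene 558.826089858237 [0.00543891 0.         0.         0.         0.        ] [-0.172 -0.454  0.381] 0.01935546875 [ 0.00996447 -0.69784825 -0.81662061] [3.20695699 2.61528358 0.4436138 ]
{'time': 0.1, 'q': array([-1.48348201e+00,  5.28388184e-01,  1.43378870e+00,  1.21263197e-06,
        1.18139913e+00, -1.78488647e-01]), 'joint_velocities': array([-0.00180165, -0.00095969, -0.00237065, -0.00082454, -0.00107032,
        0.00090046]), 'joint_torque': array([-1.58983285e-04, -4.40985882e+01, -1.77151269e+01,  6.35245023e-02,
        5.33403398e-02, -4.46572426e-05]), 'position': array([ 0.16414934, -0.60231181,  0.19455572]), 'tool_rot': array([ 9.91181133e-01,  1.32510297e-01,  4.57521833e-05, -9.90620775e-04]), 'ft_force': array([-0.3370136 ,  0.37241094,  0.08575242]), 'moment': array([ 0.0400696 ,  0.01352803, -0.01238366]), 'grip_force': 0.0, 'grip_width': 0.08702400780896515}
```

View pics/top0.png

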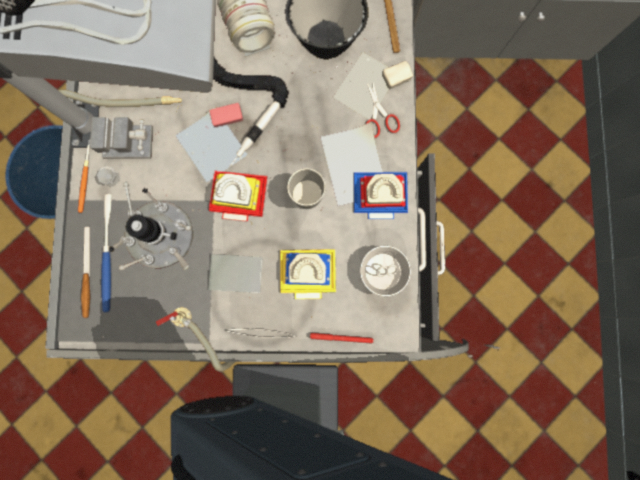

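View pics/scene0.png

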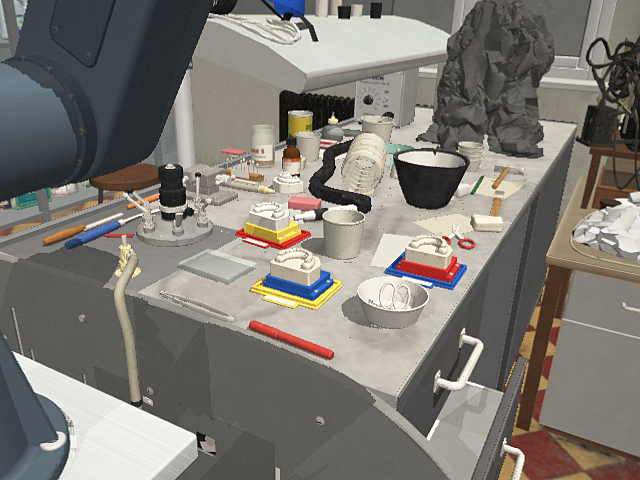

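The top view shows the yellow cast in the red tray (238,194), the blue cast in the yellow tray (308,271) and the red cast in the blue tray (381,192). The slab is at (236,273), the pot at (306,188) and the bowl at (385,270). Next I measure their poses.

```bash
cat >> h.py <<'E'
def masks(c):
    H=cv2.cvtColor(c['image'],cv2.COLOR_RGB2HSV); h,s,v=[H[...,i].astype(int) for i in range(3)]
    ok=(s>140)&(v>70)
    return dict(red=ok&((h<8)|(h>172)),blue=ok&(h>100)&(h<130),yellow=ok&(h>22)&(h<35))
def rect(P):
    (cx,cy),(a,b),t=cv2.minAreaRect((P[:,:2]*1000).astype(np.float32))
    if a>b: a,b,t=b,a,t-90   # a = short side along x
    t=(t+90)%180-90
    return f'c=({cx:.1f},{cy:.1f}) size {a:.1f}x{b:.1f} short-axis angle {t:.1f}'
def measure(c,box=(.25,.65,-.4,.12)):
    W=cloud(c); M=masks(c)
    x,y,z=W[...,0],W[...,1],W[...,2]
    inb=(x>box[0])&(x<box[1])&(y>box[2])&(y<box[3])
    for k,m in M.items():
        for nm,lo,hi in(('tray',-.002,.0125),('carrier',.0125,.035)):
            q=(m&inb&(z>lo)&(z<hi)).astype(np.uint8)
            n,L,S,_=cv2.connectedComponentsWithStats(q,connectivity=8)
            for i in range(1,n):
                if S[i,4]>60: print(k,nm,S[i,4],rect(W[L==i]),'z',np.median(z[L==i]).round(4), np.percentile(z[L==i],95).round(4))
    return W
E
python3 - <<'E'
from h import *
c=cam('top'); W=measure(c)
x,y,z=W[...,0],W[...,1],W[...,2]
print('bench z',np.nanmedian(z[300:320,230:270]), 'slab z',np.nanmedian(z[265:280,225:250]), W[273,236])
for nm,(u,v),r in(('pot',(306,188),30),('bowl',(385,270),36)):
    s=np.zeros(z.shape,bool); s[v-r:v+r,u-r:u+r]=1; s&=z>.03
    print(nm,cv2.minEnclosingCircle((W[s][:,:2]*1000).astype(np.float32)),np.nanmax(z[s]))
s=(z>.005)&(z<.015)&(np.abs(x-W[273,236,0])<.055)&(np.abs(y-W[273,236,1])<.07)&(masks(c)['yellow']==0)
n,L,S,_=cv2.connectedComponentsWithStats(s.astype(np.uint8)); i=L[273,236]; print('slab',S[i],rect(W[L==i]))
E
```

```text
red tray 653 c=(606.9,53.2) size 84.1x106.9 short-axis angle -5.7 z 0.0041 0.0094
red tray 295 c=(328.5,-153.4) size 10.1x118.9 short-axis angle -3.6 z 0.0095 0.0119
red carrier 212 c=(611.0,-233.6) size 57.4x83.6 short-axis angle 1.4 z 0.0215 0.0246
blue tray 457 c=(611.1,-230.1) size 77.7x103.6 short-axis angle 0.0 z 0.0048 0.009
yellow tray 800 c=(455.1,-86.9) size 82.1x105.6 short-axis angle 0.5 z 0.0045 0.0094
yellow carrier 223 c=(609.0,54.7) size 59.1x82.8 short-axis angle -7.8 z 0.0214 0.0249
bench z -0.0015224803750787236 slab z 0.008510231359471243 [0.44935181 0.05032641 0.00957991]
pot ((608.4149169921875, -84.49098205566406), 35.64024353027344) 0.06856236191183857
bowl ((455.40765380859375, -234.31236267089844), 47.74573516845703) 0.046976581818254357
slab [ 208  254   55   39 1837] c=(449.6,52.8) size 70.0x101.0 short-axis angle -2.8
```

```bash
python3 - <<'E'
from h import *
c=cam('top'); W=cloud(c); z=W[...,2]; x=W[...,0];y=W[...,1]
H=cv2.cvtColor(c['image'],cv2.COLOR_RGB2HSV).astype(int)
print(H[284,300:318:4],H[271,290],H[271,330])
s=(H[...,1]>90)&(H[...,0]>95)&(H[...,0]<135)
for nm,(cx,cy) in dict(yt=(.455,-.087)).items():
    q=s&(abs(x-cx)<.07)&(abs(y-cy)<.07)
    print(q.sum(),np.percentile(z[q],[5,50,95]),rect(W[q]),rect(W[q&(z>.017)]))
im=cv2.resize(c['image'][150:310,200:420],None,fx=3.6,fy=3.6,interpolation=cv2.INTER_CUBIC)
cv2.imwrite('pics/crop1.png',im[:,:,::-1])
s0=(H[...,1]>90)
for nm,(cx,cy) in dict(red_t=(.608,.054),blue_t=(.611,-.231),yel_t=(.455,-.087)).items():
    q=(abs(x-cx)<.08)&(abs(y-cy)<.08)
    print(nm,'cast top>45',rect(W[q&(z>.045)]),'cast>30',rect(W[q&(z>.03)]),'col>14',rect(W[q&s0&(z>.015)&(z<.035)]))
E
```

```text
[[ 50  36 156]
 [ 58  29 160]
 [ 67  21 156]
 [101  40 159]
 [ 92  25 155]] [ 21  40 185] [ 30  87 212]
229 [0.01092008 0.02063944 0.02418199] c=(458.5,-88.2) size 57.4x82.6 short-axis angle -1.2 c=(458.7,-87.4) size 57.4x73.7 short-axis angle -1.1
red_t cast top>45 c=(586.4,86.8) size 65.5x135.3 short-axis angle 28.9 cast>30 c=(588.2,87.0) size 70.8x135.5 short-axis angle 28.0 col>14 c=(608.9,53.6) size 60.7x79.6 short-axis angle -6.4
blue_t cast top>45 c=(611.4,-233.0) size 52.3x64.4 short-axis angle 3.2 cast>30 c=(612.5,-233.3) size 53.9x67.5 short-axis angle 1.5 col>14 c=(612.4,-232.9) size 59.8x80.8 short-axis angle 2.4
yel_t cast top>45 c=(458.6,-88.7) size 50.2x63.5 short-axis angle -2.5 cast>30 c=(458.3,-86.8) size 52.4x65.4 short-axis angle 0.4 col>14 c=(458.6,-86.2) size 57.4x81.2 short-axis angle -1.2
```

View pics/crop1.png

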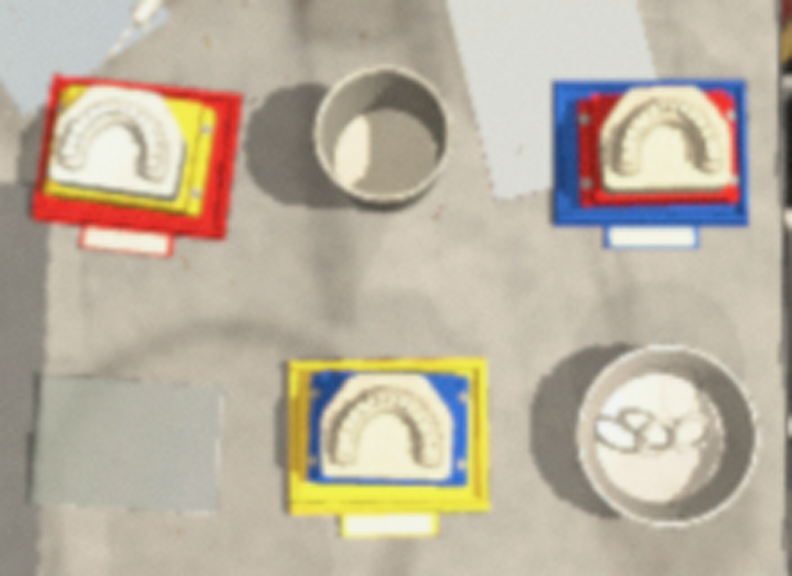

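The crop shows the three trays with ticket tabs towards −x. The red tray and its cast are turned by about −6°, and the other two trays are nearly square to the axes. The blue cast goes aside first, so I move above it.

>>> send_rows(
  increments=[0,0,0.0715,1.635,2.86,-0.35,1,0,0,0.0715,1.635,2.86,-0.35,1,0,0,0.0715,1.635,2.86,-0.35,1,0,0,0.0715,1.635,2.86,-0.35,1,0,0,0.0715,1.635,2.86,-0.35,1,0,0,0.0715,1.635,2.86,-0.35,1,0,0,0.0715,1.635,2.86,-0.35,1,0,0,0.0715,1.635,2.86,-0.35,1,0,0,0.0715,1.635,2.86,-0.35,1,0,0,0.0715,1.635,2.86,-0.35,1,0,0,0.0715,1.635,2.86,-0.35,1,0,0,0.0715,1.635,2.86,-0.35,1,0,0,0.0715,1.635,2.86,-0.35,1,0,0,0.0715,1.635,2.86,-0.35,1,0,0,0.0715,1.635,2.86,-0.35,1,0,0,0.0715,1.635,2.86,-0.35,1,0,0,0.0715,1.635,2.86,-0.35,1,0,0,0.0715,1.635,2.86,-0.35,1,0,0,0,0,0,0,1,0,0,0,0,0,0,1],
  newtons=25,
)

```text
time: 1.87
position: [0.4588, -0.0867, 0.1322]
tool_rot: [0.712, 0.702, -0.0, -0.0]
ft_force: [0.3, -0.9, 0.0]
grip_width: 0.0868
grip_force: 0.0
```

>>> send_rows(
  increments=[0,0,0,0,-0.08,-2,1,0,0,0,0,0,-2,1,0,0,0,0,0,-2,1,0,0,0,0,0,-2,1,0,0,0,0,0,-1,1,0,0,0,0,0,-1,1,0,0,0,0,0,-0.7,1,0,0,0,0,0,-0.5,1,0,0,0,0,0,0,1,0,0,0,0,0,0,1],
)

```text
time: 2.7
position: [0.4585, -0.0896, 0.0206]
tool_rot: [0.714, 0.7, -0.0, 0.0]
ft_force: [0.3, -0.1, 0.3]
grip_width: 0.0873
grip_force: 0.0
```

```bash
python3 - <<'E'
from h import *
c=cam('scene'); cv2.imwrite('pics/s1.png',cv2.resize(c['image'][180:350,180:400],None,fx=3.4,fy=3.4)[:,:,::-1])
E
```

```text
(no output)
```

View pics/s1.png

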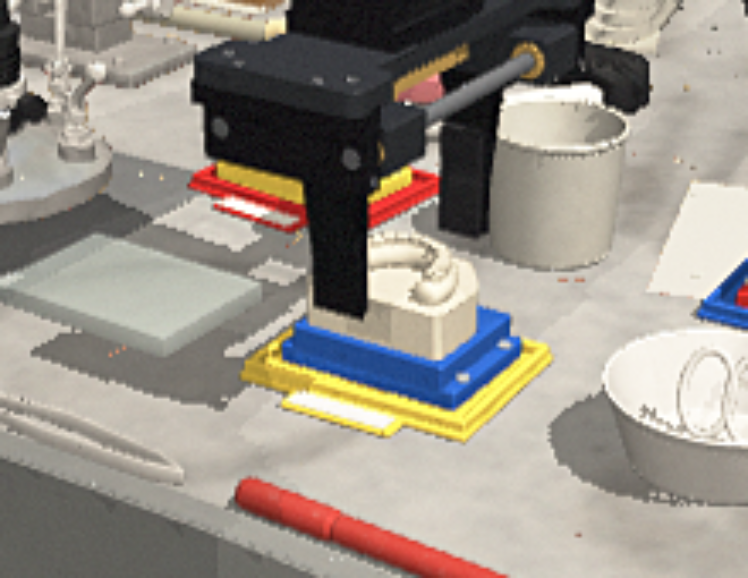

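The picture shows the near fingertip ending at crop pixel (340,318), which looks higher than it should be. I check that with depth.

```bash
python3 - <<'E'
from h import *
print({k:np.round(v,4) for k,v in robot.get_obs().items() if k in('time','position','tool_rot','q','grip_width')})
c=cam('scene'); W=cloud(c)
for (u,v) in((340,250),(340,290),(340,310),(340,340),(340,362),(330,310),(360,310),(465,200),(465,222),(400,340),(350,395)):
    U,V=180+u/3.4,180+v/3.4; print((u,v),c['image'][int(V),int(U)],W[int(V),int(U)].round(4))
cv2.imwrite('pics/s2.png',cv2.resize(c['image'][180:350,180:400],None,fx=3.4,fy=3.4)[:,:,::-1])
E
```

```text
{'time': np.float64(2.75), 'q': array([-4.3230e-01,  6.3490e-01,  1.9629e+00, -1.0000e-04,  5.4300e-01,
       -4.1370e-01]), 'position': array([ 0.4587, -0.0894,  0.0208]), 'tool_rot': array([7.136e-01, 7.005e-01, 1.000e-04, 4.000e-04]), 'grip_width': np.float64(0.0871)}
(340, 250) [11 11 14] [ 0.4022 -0.0913  0.0773]
(340, 290) [18 10 16] [ 0.4044 -0.0899  0.0585]
(340, 310) [19 15 19] [ 0.4048 -0.0896  0.0493]
(340, 340) [ 37  82 161] [ 0.4272 -0.0755  0.0223]
(340, 362) [ 32  71 140] [nan nan nan]
(330, 310) [105  98  84] [ 0.4037 -0.0855  0.0487]
(360, 310) [18 20 21] [ 0.4054 -0.0972  0.051 ]
(465, 200) [36 34 36] [ 0.5007 -0.0918  0.0645]
(465, 222) [32 28 29] [ 0.5027 -0.0911  0.0524]
(400, 340) [185 173 149] [ 0.43   -0.1017  0.0281]
(350, 395) [214 175  63] [ 0.4151 -0.0865  0.0054]
```

View pics/s2.png

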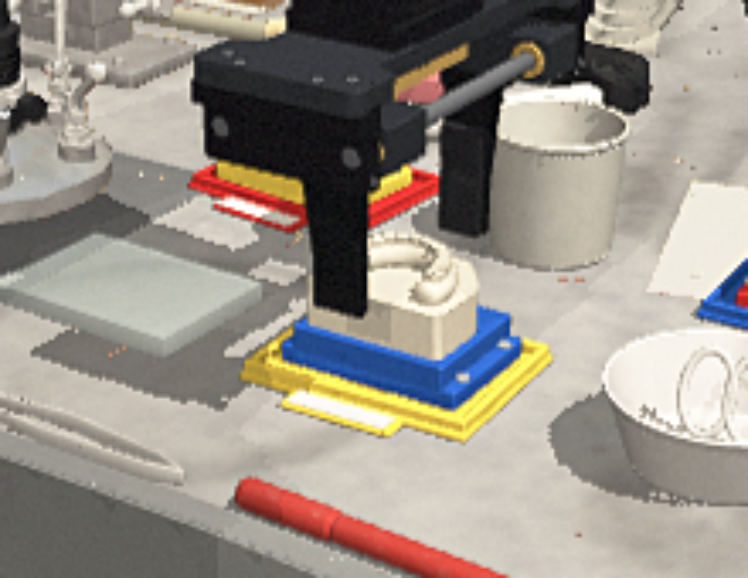

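Depth puts the fingertips at z≈0.047, but the reported pose implies 0.0125. I confirm this with the top camera and the gripper body before going lower.

```bash
python3 - <<'E'
from h import *
c=cam('scene'); W=cloud(c)
k=c['image'].astype(int).max(2)<45
def low(xr,yr,W,k):
    s=k&(W[...,0]>xr[0])&(W[...,0]<xr[1])&(W[...,1]>yr[0])&(W[...,1]<yr[1])&(W[...,2]>.015)
    return s.sum(),np.percentile(W[s][:,2],[0,1,5,50]).round(4),W[s].min(0).round(4),W[s].max(0).round(4)
print('near finger',low((.39,.42),(-.11,-.07),W,k)); print('far',low((.49,.53),(-.11,-.07),W,k))
# ray-cast near fingertip lowest pixel (bottom edge, outer face x=.4587-.0585)
o,d=rays(c,[(180+340/3.4,180+317/3.4)]); p=o+d*((.4002-o[0])/d[:,0])[:,None]; print('tip by ray onto x plane',p)
o,d=rays(c,[(180+465/3.4,180+235/3.4)]); p=o+d*((.5022-o[0])/d[:,0])[:,None]; print('far tip ray',p)
c=cam('top'); W=cloud(c); 
s=(abs(W[...,0]-.4587)<.11)&(abs(W[...,1]+.0894)<.05)&(W[...,2]>.07)
print('top view above',s.sum(),np.percentile(W[s][:,2],[0,5,50]).round(3))
E
```

```text
near finger (np.int64(1999), array([0.0481, 0.0509, 0.0587, 0.1793]), array([ 0.3955, -0.11  ,  0.0481]), array([ 0.42  , -0.0701,  0.3272]))
far (np.int64(812), array([0.0475, 0.0495, 0.0531, 0.0922]), array([ 0.497 , -0.1098,  0.0475]), array([ 0.5298, -0.0767,  0.1601]))
tip by ray onto x plane [[ 0.4002     -0.09257541  0.04860605]]
far tip ray [[ 0.5022     -0.09283702  0.04626375]]
top view above 70802 [0.139 0.388 0.78 ]
```

Depth and two ray casts agree that the tips are at about 0.0475, so the stated tool offset is about 35 mm off in height. I trust the cameras and go down in part, then look again.

>>> send_rows(
  increments=[0,0,0,0,0.2,-0.7,1,0,0,0,0,0.1,-0.7,1,0,0,0,0,0,-0.6,1,0,0,0,0,0,-0.5,1,0,0,0,0,0,0,1,0,0,0,0,0,0,1],
)

```text
time: 3.4
position: [0.4581, -0.0858, -0.0052]
tool_rot: [0.713, 0.701, -0.0, -0.001]
ft_force: [-0.2, -1.2, -0.7]
grip_width: 0.0869
grip_force: 0.0
```

```bash
cat >> h.py <<'E'
def tips():
    "near/far fingertip heights and finger positions from the scene depth"
    o=robot.get_obs(); p=o['position']; c=cam('scene'); W=cloud(c)
    a=np.array(o['tool_rot']); yaw=2*np.arctan2(a[1],a[0])-np.pi/2
    D=W-p; ly=D[...,0]*np.cos(yaw)+D[...,1]*np.sin(yaw); lx=-D[...,0]*np.sin(yaw)+D[...,1]*np.cos(yaw)
    k=(c['image'].astype(int).max(2)<48)&(W[...,2]>.008)&(W[...,2]<p[2]+.05)&(abs(lx)<.02)
    for n,s in(('near',k&(ly<-.02)&(ly>-.07)),('far',k&(ly>.02)&(ly<.07))):
        if s.sum()>20: print(n,s.sum(),'z1%',np.percentile(W[s][:,2],1).round(4),'y mean',W[s][:,1].mean().round(4),'x',np.percentile(W[s][:,0],[5,95]).round(4))
    print('t',round(o['time'],2),'pos',p.round(4),'yaw deg',np.degrees(yaw).round(2),'w',round(o['grip_width'],4),'f',o['ft_force'].round(1))
    return c,W
E
python3 - <<'E'
from h import *
c,W=tips()
E
```

```text
near 209 z1% 0.0234 y mean -0.0851 x [0.4025 0.4072]
far 63 z1% 0.028 y mean -0.0912 x [0.4986 0.5073]
t 3.4 pos [ 0.4581 -0.0858 -0.0052] yaw deg -1.03 w 0.0869 f [-0.2 -1.2 -0.7]
```

>>> send_rows(
  increments=[0,0,0,0,0,-0.5,1,0,0,0,0,0,-0.4,1,0,0,0,0,0,-0.1,1,0,0,0,0,0,0,1],
)

```text
time: 3.78
position: [0.4582, -0.0859, -0.0149]
tool_rot: [0.713, 0.701, -0.0, -0.0]
ft_force: [0.7, 0.6, 0.7]
grip_width: 0.087
grip_force: 0.0
```

```bash
python3 - <<'E'
from h import *
c,W=tips()
cv2.imwrite('pics/s3.png',cv2.resize(c['image'][200:340,200:380],None,fx=4,fy=4)[:,:,::-1])
E
```

```text
near 208 z1% 0.0137 y mean -0.0854 x [0.403  0.4081]
t 3.78 pos [ 0.4582 -0.0859 -0.0149] yaw deg -1.04 w 0.087 f [0.7 0.6 0.7]
```

View pics/s3.png

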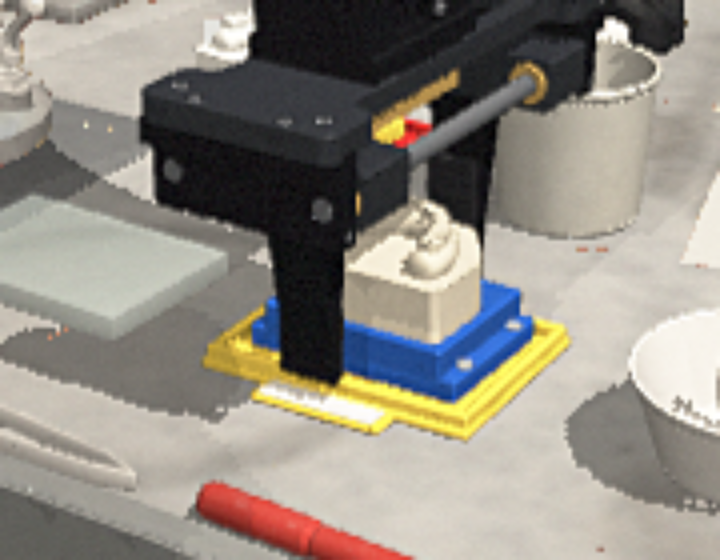

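The fingers straddle the blue carrier just above the rim, with the near tip at crop pixel (315,378). I nudge y slightly and close.

>>> send_rows(
  increments=[0,0,0,0,-0.25,0,1,0,0,0,0,0,0,1,0,0,0,0,0,0,0.6,0,0,0,0,0,0,0.6,0,0,0,0,0,0,0.5,0,0,0,0,0,0,0.5,0,0,0,0,0,0,0.5,0,0,0,0,0,0,0.5,0,0,0,0,0,0,0.5,0,0,0,0,0,0,0.5],
  newtons=25,
)

```text
time: 4.67
position: [0.4586, -0.0885, -0.0145]
tool_rot: [0.713, 0.701, 0.0, 0.0]
ft_force: [-0.1, 0.8, 0.5]
grip_width: 0.0596
grip_force: 25.0
```

>>> send_rows(
  increments=[0,0,0,0,0,0.3,0.5,0,0,0,0,0,0.7,0.5,0,0,0,0,0,1,0.5,0,0,0,0,0,1,0.5,0,0,0,0,0,1,0.5,0,0,0,0,0,0.7,0.5,0,0,0,0,0,0.3,0.5,0,0,0,0,0,0,0.5,0,0,0,0,0,0,0.5],
)

```text
time: 5.42
position: [0.4586, -0.0886, 0.0358]
tool_rot: [0.713, 0.701, 0.0, 0.0]
ft_force: [-0.0, 0.1, -2.0]
grip_width: 0.0595
grip_force: 25.0
```

```bash
python3 - <<'E'
from h import *
c,W=tips()
H=cv2.cvtColor(c['image'],cv2.COLOR_RGB2HSV).astype(int)
s=(H[...,1]>110)&(H[...,0]>95)&(H[...,0]<130)&(abs(W[...,0]-.4586)<.08)&(abs(W[...,1]+.0885)<.08)&(W[...,2]>.02)
print(s.sum(),W[s].min(0).round(4),W[s].max(0).round(4))
t=cam('top'); WT=cloud(t); H=cv2.cvtColor(t['image'],cv2.COLOR_RGB2HSV).astype(int)
s=(H[...,1]>90)&(H[...,0]>95)&(H[...,0]<130)&(abs(WT[...,0]-.4586)<.08)&(abs(WT[...,1]+.0885)<.08)&(WT[...,2]>.02)&(WT[...,2]<.1)
print('top blue',s.sum()); 
if s.sum()>10: print(rect(WT[s]))
cv2.imwrite('pics/s4.png',cv2.resize(c['image'][180:340,180:400],None,fx=3.4,fy=3.4)[:,:,::-1])
E
```

```text
near 236 z1% 0.0635 y mean -0.0881 x [0.4166 0.4242]
t 5.42 pos [ 0.4586 -0.0886  0.0358] yaw deg -1.03 w 0.0595 f [-0.   0.1 -2. ]
976 [ 0.3865 -0.1539  0.0548] [ 0.5378 -0.0179  0.3789]
top blue 13
c=(447.3,-126.1) size 2.4x15.0 short-axis angle 67.1
```

View pics/s4.png

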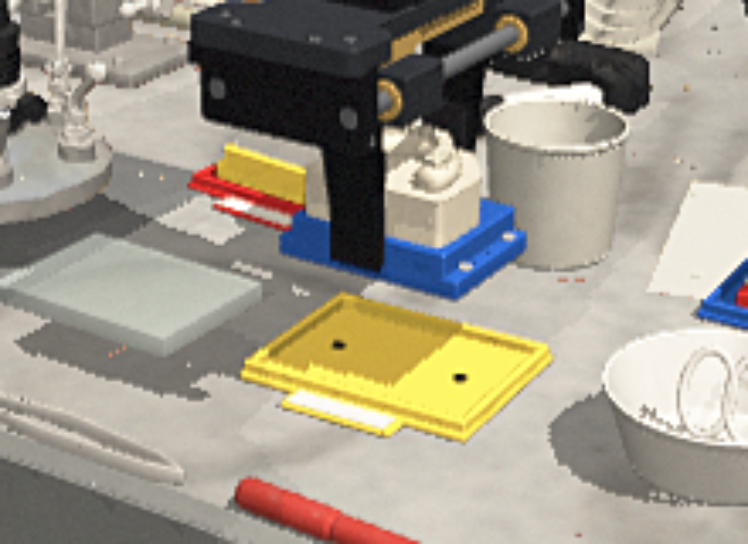

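The blue cast is held level above the now empty yellow tray. Next it goes to the slab.

>>> send_rows(
  increments=[0,0,-0.003,-0.09,0.7,0,0.5,0,0,-0.003,-0.09,1.4,0,0.5,0,0,-0.003,-0.09,1.8,0,0.5,0,0,-0.003,-0.09,1.8,0,0.5,0,0,-0.003,-0.09,1.8,0,0.5,0,0,-0.003,-0.09,1.8,0,0.5,0,0,-0.003,-0.09,1.8,0,0.5,0,0,-0.003,-0.09,1.4,0,0.5,0,0,-0.003,-0.09,1.1,0,0.5,0,0,-0.003,-0.09,0.45,0,0.5,0,0,0,0,0,0,0.5,0,0,0,0,0,-1,0.5,0,0,0,0,0,-1,0.5,0,0,0,0,0,-0.7,0.5,0,0,0,0,0,-0.3,0.5,0,0,0,0,0,0,0.5,0,0,0,0,0,0,0.5],
)

```text
time: 6.93
position: [0.4495, 0.0517, 0.0053]
tool_rot: [0.724, 0.69, -0.0, -0.0]
ft_force: [-0.4, 0.5, -1.8]
grip_width: 0.0598
grip_force: 25.0
```

```bash
python3 - <<'E'
from h import *
c,W=tips()
cv2.imwrite('pics/s5.png',cv2.resize(c['image'][160:310,120:340],None,fx=3.4,fy=3.4)[:,:,::-1])
E
```

```text
near 191 z1% 0.0332 y mean 0.0524 x [0.4075 0.4152]
t 6.93 pos [0.4495 0.0517 0.0053] yaw deg -2.78 w 0.0598 f [-0.4  0.5 -1.8]
```

View pics/s5.png

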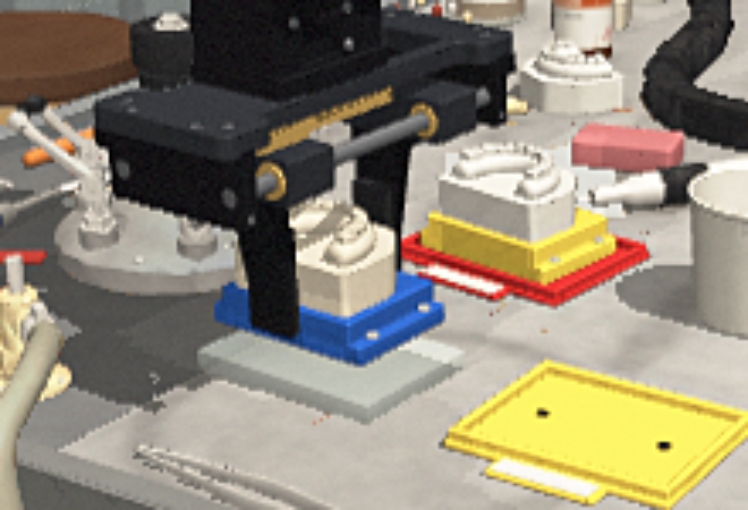

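The blue cast sits aligned about 14 mm above the slab. I lower it gently.

>>> send_rows(
  increments=[0,0,0,0,0,-0.5,0.5,0,0,0,0,0,-0.4,0.5,0,0,0,0,0,-0.2,0.5,0,0,0,0,0,-0.1,0.5,0,0,0,0,0,0,0.5,0,0,0,0,0,-0.1,0.5,0,0,0,0,0,0,0.5],
)

```text
time: 7.57
position: [0.4495, 0.052, -0.0076]
tool_rot: [0.724, 0.69, 0.0, -0.0]
ft_force: [0.4, 0.8, -3.4]
grip_width: 0.06
grip_force: 25.0
```

>>> send_rows(
  increments=[0,0,0,0,0,-0.05,0.5,0,0,0,0,0,-0.05,0.5,0,0,0,0,0,0,0.5],
)

```text
time: 7.82
position: [0.4496, 0.052, -0.0085]
tool_rot: [0.724, 0.69, 0.0, 0.0]
ft_force: [0.3, 0.1, -1.3]
grip_width: 0.0599
grip_force: 25.0
```

>>> send_rows(
  increments=[0,0,0,0,0,-0.05,0.5,0,0,0,0,0,0,0.5],
)

```text
time: 7.98
position: [0.4496, 0.052, -0.0085]
tool_rot: [0.724, 0.69, 0.0, 0.0]
ft_force: [0.3, -0.0, 4.1]
grip_width: 0.0597
grip_force: 25.0
```

Contact at 4 N, so the cast is resting on the slab. I release, rise and go over the yellow cast.

>>> send_rows(
  increments=[0,0,0,0,0,0,0.75,0,0,0,0,0,0,1,0,0,0,0,0,0,1,0,0,0,0,0,0,1,0,0,0,0,0,0,1,0,0,0,0,0,0,1,0,0,0,0,0,0.5,1,0,0,0,0,0,1.5,1,0,0,0,0,0,2,1,0,0,0,0,0,2,1,0,0,0,0,0,2,1,0,0,-0.01,2,0,0,1,0,0,-0.01,3,0,0,1,0,0,-0.01,3,0.1,0,1,0,0,-0.01,3,0.1,0,1,0,0,-0.01,3,0,0,1,0,0,-0.015,1.95,0,0,1,0,0,0,0,0,0,1,0,0,0,0,0,0,1],
)

```text
time: 9.57
position: [0.609, 0.054, 0.0708]
tool_rot: [0.746, 0.666, -0.0, -0.0]
ft_force: [-0.6, 0.2, 0.8]
grip_width: 0.0867
grip_force: 0.0
```

```bash
python3 - <<'E'
from h import *
c,W=tips()
H=cv2.cvtColor(c['image'],cv2.COLOR_RGB2HSV).astype(int)
x,y,z=W[...,0],W[...,1],W[...,2]
s=(H[...,1]>110)&(H[...,0]>95)&(H[...,0]<130)&(abs(x-.45)<.07)&(abs(y-.052)<.07)&(z>.005)&(z<.06)
print('blue',s.sum(),W[s].min(0).round(4),W[s].max(0).round(4))
cv2.imwrite('pics/s6.png',cv2.resize(c['image'][120:310,120:380],None,fx=3,fy=3)[:,:,::-1])
E
```

```text
near 149 z1% 0.0993 y mean 0.059 x [0.5529 0.5588]
far 141 z1% 0.0986 y mean 0.0471 x [0.648  0.6574]
t 9.57 pos [0.609  0.054  0.0708] yaw deg -6.46 w 0.0867 f [-0.6  0.2  0.8]
blue 832 [0.4143 0.0081 0.0105] [0.4757 0.0946 0.0308]
```

View pics/s6.png

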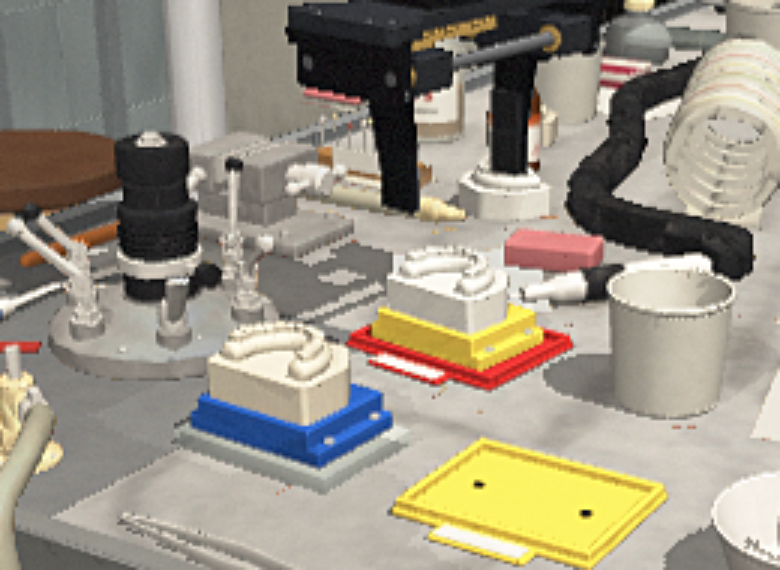

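The blue cast sits flat on the slab, with its underside at 0.0105 and top at 0.031 as expected. I check whether the handpiece nozzle near crop pixel (530,292) obstructs the far finger.

```bash
python3 - <<'E'
from h import *
c=cam('scene'); W=cloud(c); x,y,z=W[...,0],W[...,1],W[...,2]
s=(x>.652)&(x<.69)&(y>-.02)&(y<.11)&(z>.006)&(z<.06)
X=W[s]
for a in np.arange(-.02,.11,.01):
    q=X[(X[:,1]>=a)&(X[:,1]<a+.01)]
    if len(q): print(round(a,3),len(q),'minx',q[:,0].min().round(4),'z',q[:,2].min().round(3),q[:,2].max().round(3))
H=cv2.cvtColor(c['image'],cv2.COLOR_RGB2HSV).astype(int)
s=(H[...,1]>110)&(H[...,0]>22)&(H[...,0]<35)&(abs(x-.609)<.06)&(abs(y-.054)<.06)&(z>.012)&(z<.04)
print('yellow',s.sum(),W[s].min(0).round(4),W[s].max(0).round(4))
# near top edge of carrier
E
```

```text
0.04 21 minx 0.6769 z 0.006 0.015
0.05 23 minx 0.6761 z 0.006 0.015
0.06 2 minx 0.6743 z 0.008 0.011
yellow 367 [0.5727 0.0103 0.012 ] [0.6348 0.0994 0.0252]
```

The nozzle starts at x=0.676 and the finger reaches 0.667. I narrow the opening slightly for margin and descend.

>>> send_rows(
  increments=[0,0,0,0,0.05,-1,0.88,0,0,0,0,0,-2,0.88,0,0,0,0,0,-2,0.88,0,0,0,0,0,-1.5,0.88,0,0,0,0,0,-1,0.88,0,0,0,0,0,-0.5,0.88,0,0,0,0,0,-0.3,0.88,0,0,0,0,0,0,0.88,0,0,0,0,0,0,0.88],
)

```text
time: 10.42
position: [0.6094, 0.0545, -0.0115]
tool_rot: [0.746, 0.666, 0.0, 0.0]
ft_force: [-0.8, 0.3, 0.8]
grip_width: 0.0763
grip_force: 0.0
```

```bash
python3 - <<'E'
from h import *
c,W=tips()
E
```

```text
near 138 z1% 0.0168 y mean 0.0587 x [0.5585 0.5662]
far 31 z1% 0.0181 y mean 0.0413 x [0.6461 0.6527]
t 10.42 pos [ 0.6094  0.0545 -0.0115] yaw deg -6.47 w 0.0763 f [-0.8  0.3  0.8]
```

Down 3 mm more, close, and lift.

>>> send_rows(
  increments=[0,0,0,0,0,-0.3,0.88,0,0,0,0,0,0,0.88,0,0,0,0,0,0,0.6,0,0,0,0,0,0,0.5,0,0,0,0,0,0,0.5,0,0,0,0,0,0,0.5,0,0,0,0,0,0,0.5,0,0,0,0,0,0,0.5,0,0,0,0,0,0,0.5,0,0,0,0,0,0,0.5],
  newtons=25,
)

```text
time: 11.3
position: [0.6093, 0.0545, -0.0149]
tool_rot: [0.746, 0.666, 0.0, 0.0]
ft_force: [0.2, -0.1, 0.7]
grip_width: 0.0596
grip_force: 24.9
```

>>> send_rows(
  increments=[0,0,0,0,0,0.3,0.5,0,0,0,0,0,0.7,0.5,0,0,0,0,0,1,0.5,0,0,0,0,0,1.5,0.5,0,0,0,0,0,2,0.5,0,0,0,0,0,2,0.5,0,0,0,0,0,1.5,0.5,0,0,0,0,0,0.7,0.5,0,0,0,0,0,0.3,0.5,0,0,0,0,0,0,0.5,0,0,0,0,0,0,0.5],
)

```text
time: 12.22
position: [0.6083, 0.0545, 0.0844]
tool_rot: [0.746, 0.666, -0.0, -0.001]
ft_force: [-0.1, -1.4, -2.5]
grip_width: 0.0601
grip_force: 24.9
```

```bash
cat >> h.py <<'E'
def tray(col,cx,cy):
    for n in('top','scene'):
        c=cam(n); W=cloud(c); H=cv2.cvtColor(c['image'],cv2.COLOR_RGB2HSV).astype(int); h,s=H[...,0],H[...,1]
        hm=dict(red=(h<8)|(h>172),blue=(h>95)&(h<130),yellow=(h>20)&(h<35))[col]
        q=hm&(s>100)&(abs(W[...,0]-cx)<.07)&(abs(W[...,1]-cy)<.08)&(W[...,2]<.013)&(W[...,2]>.0055)
        print(col,'tray rim',n,q.sum(),rect(W[q]) if q.sum()>20 else '')
E
python3 - <<'E'
from h import *
tips(); tray('yellow',.455,-.087)
E
```

```text
near 152 z1% 0.1126 y mean 0.0579 x [0.5652 0.5734]
t 12.22 pos [0.6083 0.0545 0.0844] yaw deg -6.48 w 0.0601 f [-0.1 -1.4 -2.5]
yellow tray rim top 393 c=(455.8,-86.9) size 79.7x105.3 short-axis angle 0.5
yellow tray rim scene 527 c=(454.5,-87.5) size 84.9x107.0 short-axis angle 1.4
```

>>> send_rows(
  increments=[0,0,0.01,-0.8,-0.7,0,0.5,0,0,0.0125,-1.6,-1.45,0,0.5,0,0,0.0125,-2,-1.85,0,0.5,0,0,0.0125,-2,-1.85,0,0.5,0,0,0.0125,-2,-1.85,0,0.5,0,0,0.0125,-2,-1.85,0,0.5,0,0,0.0125,-2,-1.85,0,0.5,0,0,0.0125,-1.6,-1.5,0,0.5,0,0,0.0125,-1,-0.9,0,0.5,0,0,0.015,-0.4,-0.35,0,0.5,0,0,0,0,0,0,0.5,0,0,0,0,0,-1,0.5,0,0,0,0,0,-2,0.5,0,0,0,0,0,-2,0.5,0,0,0,0,0,-1.5,0.5,0,0,0,0,0,-0.7,0.5,0,0,0,0,0,-0.3,0.5,0,0,0,0,0,0,0.5,0,0,0,0,0,0,0.5],
)

```text
time: 13.95
position: [0.4554, -0.0871, 0.0103]
tool_rot: [0.703, 0.711, 0.0, 0.0]
ft_force: [-0.1, 0.4, -2.8]
grip_width: 0.0595
grip_force: 24.9
```

```bash
python3 - <<'E'
from h import *
c,W=tips()
cv2.imwrite('pics/s7.png',cv2.resize(c['image'][200:340,200:380],None,fx=4,fy=4)[:,:,::-1])
E
```

```text
near 207 z1% 0.0388 y mean -0.0878 x [0.4135 0.4179]
t 13.95 pos [ 0.4554 -0.0871  0.0103] yaw deg 0.7 w 0.0595 f [-0.1  0.4 -2.8]
```

View pics/s7.png

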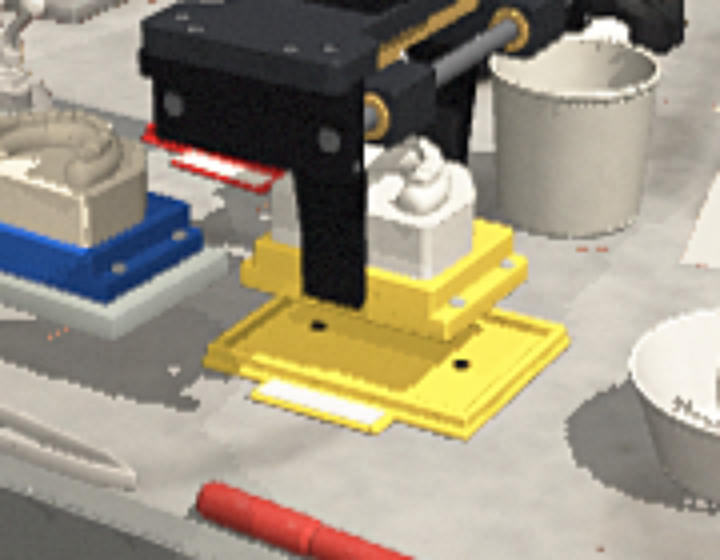

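The yellow cast hangs about 25 mm above its tray. Dropping the near edge's midpoint by that height puts it within about 2 mm of centre. I lower it.

>>> send_rows(
  increments=[0,0,0,0,0,-0.7,0.5,0,0,0,0,0,-0.7,0.5,0,0,0,0,0,-0.4,0.5,0,0,0,0,0,-0.3,0.5,0,0,0,0,0,-0.2,0.5,0,0,0,0,0,-0.1,0.5,0,0,0,0,0,0,0.5],
)

```text
time: 14.58
position: [0.4548, -0.087, -0.0143]
tool_rot: [0.703, 0.711, -0.0, -0.0]
ft_force: [-0.0, 0.3, -2.5]
grip_width: 0.0599
grip_force: 24.9
```

>>> send_rows(
  increments=[0,0,0,0,0,-0.05,0.5,0,0,0,0,0,-0.05,0.5,0,0,0,0,0,0,0.5],
)

```text
time: 14.83
position: [0.4551, -0.0871, -0.0149]
tool_rot: [0.703, 0.711, 0.0, 0.0]
ft_force: [-0.6, 0.0, -2.2]
grip_width: 0.0596
grip_force: 24.9
```

>>> send_rows(
  increments=[0,0,0,0,0,-0.05,0.5,0,0,0,0,0,-0.05,0.5,0,0,0,0,0,0,0.5],
)

```text
time: 15.08
position: [0.4552, -0.0871, -0.015]
tool_rot: [0.703, 0.711, 0.0, 0.0]
ft_force: [0.1, 0.3, 8.7]
grip_width: 0.06
grip_force: 24.9
```

Contact, so I release, rise and travel to the red cast.

>>> send_rows(
  increments=[0,0,0,0,0,0,0.75,0,0,0,0,0,0,0.88,0,0,0,0,0,0,0.88,0,0,0,0,0,0,0.88,0,0,0,0,0,0,0.88,0,0,0,0,0,0.5,0.88,0,0,0,0,0,2,0.88,0,0,0,0,0,2.5,0.88,0,0,0,0,0,2.5,0.88,0,0,0,0,0,2,0.88,0,0,0,0,0,0.5,0.88,0,0,0.003,2,-1.8,0,0.88,0,0,0.003,2.5,-2.4,0,0.88,0,0,0.004,2.5,-2.4,0,0.88,0,0,0.004,2.5,-2.4,0,0.88,0,0,0.004,2.5,-2.4,0,0.88,0,0,0.004,2.5,-2.2,0,0.88,0,0,0.004,1.2,-1,0,0.88,0,0,0,0,0,0,0.88,0,0,0,0,0,0,0.88],
)

```text
time: 16.75
position: [0.6112, -0.2329, 0.0826]
tool_rot: [0.694, 0.72, -0.0, -0.001]
ft_force: [-1.6, 1.3, -0.4]
grip_width: 0.0767
grip_force: 0.0
```

```bash
python3 - <<'E'
from h import *
c,W=tips()
H=cv2.cvtColor(c['image'],cv2.COLOR_RGB2HSV).astype(int); h,sa=H[...,0],H[...,1]
x,y,z=W[...,0],W[...,1],W[...,2]
s=(sa>110)&((h<8)|(h>172))&(abs(x-.612)<.07)&(abs(y+.232)<.08)&(z>.012)&(z<.04)
print('red model',s.sum(),W[s].min(0).round(4),W[s].max(0).round(4),rect(W[s]))
s=(sa>110)&(h>20)&(h<35)&(abs(x-.455)<.07)&(abs(y+.087)<.08)&(z>.012)&(z<.04)
print('yellow model',s.sum(),rect(W[s]),np.percentile(z[s],98))
t=cam('top'); WT=cloud(t); H=cv2.cvtColor(t['image'],cv2.COLOR_RGB2HSV).astype(int); h,sa=H[...,0],H[...,1]
tray('red',.607,.053)
cv2.imwrite('pics/s8.png',cv2.resize(c['image'][160:350,200:480],None,fx=2.8,fy=2.8)[:,:,::-1])
E
```

```text
near 222 z1% 0.1106 y mean -0.2336 x [0.5609 0.5646]
far 198 z1% 0.1094 y mean -0.2314 x [0.646  0.6544]
t 16.75 pos [ 0.6112 -0.2329  0.0826] yaw deg 2.13 w 0.0767 f [-1.6  1.3 -0.4]
red model 529 [ 0.5779 -0.2766  0.012 ] [ 0.6419 -0.1921  0.0285] c=(609.8,-233.8) size 62.6x84.7 short-axis angle 1.7
yellow model 654 c=(451.2,-86.0) size 63.0x86.0 short-axis angle 0.7 0.0239439546697426
red tray rim top 125 c=(642.2,32.4) size 34.8x91.1 short-axis angle -30.2
red tray rim scene 318 c=(606.2,53.1) size 83.2x108.4 short-axis angle -5.6
```

View pics/s8.png

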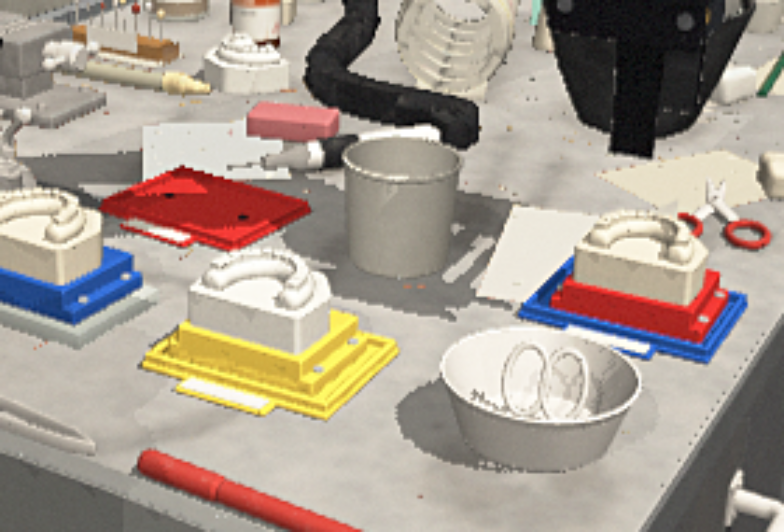

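The yellow cast is seated flat, with its carrier top at 0.024. The gripper is over the red cast and I descend.

>>> send_rows(
  increments=[0,0,0,0,0,-1,0.88,0,0,0,0,0,-2,0.88,0,0,0,0,0,-2.5,0.88,0,0,0,0,0,-2,0.88,0,0,0,0,0,-1,0.88,0,0,0,0,0,-0.5,0.88,0,0,0,0,0,-0.3,0.88,0,0,0,0,0,0,0.88,0,0,0,0,0,0,0.88],
)

```text
time: 17.7
position: [0.6127, -0.2334, -0.0081]
tool_rot: [0.694, 0.72, 0.0, 0.001]
ft_force: [0.3, -0.8, 0.2]
grip_width: 0.0766
grip_force: 0.0
```

```bash
python3 - <<'E'
from h import *
c,W=tips()
E
```

```text
near 189 z1% 0.0197 y mean -0.2342 x [0.5622 0.5668]
t 17.7 pos [ 0.6127 -0.2334 -0.0081] yaw deg 2.18 w 0.0766 f [ 0.3 -0.8  0.2]
```

>>> send_rows(
  increments=[0,0,0,0,0,-0.4,0.88,0,0,0,0,0,-0.25,0.88,0,0,0,0,0,0,0.88,0,0,0,0,0,0,0.6,0,0,0,0,0,0,0.5,0,0,0,0,0,0,0.5,0,0,0,0,0,0,0.5,0,0,0,0,0,0,0.5,0,0,0,0,0,0,0.5,0,0,0,0,0,0,0.5],
  newtons=25,
)

```text
time: 18.58
position: [0.6122, -0.2331, -0.0155]
tool_rot: [0.694, 0.72, 0.0, 0.0]
ft_force: [0.4, 0.2, 0.7]
grip_width: 0.0599
grip_force: 25.0
```

>>> send_rows(
  increments=[0,0,0,0,0,0.3,0.5,0,0,0,0,0,0.7,0.5,0,0,0,0,0,1,0.5,0,0,0,0,0,2,0.5,0,0,0,0,0,2,0.5,0,0,0,0,0,2,0.5,0,0,0,0,0,2,0.5,0,0,0,0,0,1.2,0.5,0,0,0,0,0,0.5,0.5,0,0,0,0,0,0.3,0.5,0,0,0,0,0,0,0.5,0,0,0,0,0,0,0.5],
)

```text
time: 19.58
position: [0.6112, -0.2326, 0.1035]
tool_rot: [0.694, 0.72, -0.0, -0.001]
ft_force: [0.1, 0.5, -1.9]
grip_width: 0.0597
grip_force: 25.0
```

>>> send_rows(
  increments=[0,0,-0.004,-0.03,0.8,0,0.5,0,0,-0.01,-0.04,1.6,0,0.5,0,0,-0.01,-0.04,2.4,0,0.5,0,0,-0.01,-0.04,2.6,0,0.5,0,0,-0.01,-0.04,2.6,0,0.5,0,0,-0.01,-0.04,2.6,0,0.5,0,0,-0.01,-0.04,2.6,0,0.5,0,0,-0.01,-0.04,2.6,0,0.5,0,0,-0.01,-0.04,2.6,0,0.5,0,0,-0.01,-0.04,2.6,0,0.5,0,0,-0.01,-0.04,2.4,0,0.5,0,0,-0.01,-0.04,1.8,0,0.5,0,0,-0.01,-0.04,1,0,0.5,0,0,-0.01,-0.04,0.45,0,0.5,0,0,0,0,0,0,0.5,0,0,0,0,0,0,0.5],
)

```text
time: 20.92
position: [0.6061, 0.0535, 0.1039]
tool_rot: [0.74, 0.673, -0.0, -0.0]
ft_force: [0.1, 0.3, -1.1]
grip_width: 0.0592
grip_force: 25.0
```

>>> send_rows(
  increments=[0,0,0,0,0,-1,0.5,0,0,0,0,0,-2,0.5,0,0,0,0,0,-2,0.5,0,0,0,0,0,-2,0.5,0,0,0,0,0,-1.5,0.5,0,0,0,0,0,-0.7,0.5,0,0,0,0,0,-0.3,0.5,0,0,0,0,0,0,0.5,0,0,0,0,0,0,0.5],
)

```text
time: 21.67
position: [0.6072, 0.053, 0.0099]
tool_rot: [0.74, 0.672, 0.0, 0.0]
ft_force: [0.6, -0.3, -2.8]
grip_width: 0.06
grip_force: 25.0
```

```bash
python3 - <<'E'
from h import *
c,W=tips()
H=cv2.cvtColor(c['image'],cv2.COLOR_RGB2HSV).astype(int); h,sa=H[...,0],H[...,1]
x,y,z=W[...,0],W[...,1],W[...,2]
r=(sa>110)&((h<8)|(h>172))&(abs(x-.607)<.07)&(abs(y-.053)<.08)
for n,s in(('model',r&(z>.016)&(z<.06)),('tray',r&(z<.013)&(z>-.002))): print(n,s.sum(),rect(W[s]),np.percentile(z[s],[2,98]).round(4))
E
```

```text
near 142 z1% 0.0382 y mean 0.0561 x [0.5643 0.5725]
t 21.67 pos [0.6072 0.053  0.0099] yaw deg -5.53 w 0.06 f [ 0.6 -0.3 -2.8]
model 571 c=(587.4,40.3) size 58.7x99.9 short-axis angle 35.1 [0.0296 0.049 ]
tray 1100 c=(608.6,60.3) size 111.6x125.5 short-axis angle -4.7 [0.0009 0.0087]
```

>>> send_rows(
  increments=[0,0,0,0,0,-0.7,0.5,0,0,0,0,0,-0.7,0.5,0,0,0,0,0,-0.4,0.5,0,0,0,0,0,-0.3,0.5,0,0,0,0,0,-0.2,0.5,0,0,0,0,0,-0.1,0.5,0,0,0,0,0,0,0.5],
)

```text
time: 22.3
position: [0.6064, 0.0535, -0.0149]
tool_rot: [0.74, 0.672, -0.0, -0.0]
ft_force: [-0.9, 0.2, -2.2]
grip_width: 0.0597
grip_force: 25.0
```

>>> send_rows(
  increments=[0,0,0,0,0,-0.05,0.5,0,0,0,0,0,-0.05,0.5,0,0,0,0,0,0,0.5],
)

```text
time: 22.55
position: [0.6067, 0.0535, -0.0154]
tool_rot: [0.74, 0.672, 0.0, 0.0]
ft_force: [0.2, -0.1, -1.9]
grip_width: 0.0598
grip_force: 25.0
```

>>> send_rows(
  increments=[0,0,0,0,0,-0.05,0.5,0,0,0,0,0,-0.05,0.5,0,0,0,0,0,0,0.5],
)

```text
time: 22.8
position: [0.6067, 0.0535, -0.0155]
tool_rot: [0.74, 0.672, 0.0, 0.0]
ft_force: [-1.5, -0.5, 4.8]
grip_width: 0.0599
grip_force: 25.0
```

Contact, so I release, rise and go over the blue cast on the slab.

>>> send_rows(
  increments=[0,0,0,0,0,0,0.75,0,0,0,0,0,0,0.86,0,0,0,0,0,0,0.86,0,0,0,0,0,0,0.86,0,0,0,0,0,0,0.86,0,0,0,0,0,0.5,0.86,0,0,0,0,0,2,0.86,0,0,0,0,0,2.5,0.86,0,0,0,0,0,2.5,0.86,0,0,0,0,0,2,0.86,0,0,0,0,0,0.5,0.86,0,0,0.007,-2,0,0,0.86,0,0,0.01,-3,-0.05,0,0.86,0,0,0.01,-3,-0.05,0,0.86,0,0,0.01,-3,-0.05,0,0.86,0,0,0.01,-3,0,0,0.86,0,0,0,-1.7,0,0,0.86,0,0,0,0,0,0,0.86,0,0,0,0,0,0,0.86],
)

```text
time: 24.38
position: [0.4491, 0.052, 0.0833]
tool_rot: [0.724, 0.689, -0.0, -0.0]
ft_force: [1.2, 0.4, -0.0]
grip_width: 0.0745
grip_force: 0.0
```

```bash
cat >> h.py <<'E'
def scan():
    c,W=tips(); H=cv2.cvtColor(c['image'],cv2.COLOR_RGB2HSV).astype(int); h,sa=H[...,0],H[...,1]; x,y,z=[W[...,i] for i in range(3)]
    hm=dict(red=(h<8)|(h>172),blue=(h>95)&(h<130),yellow=(h>20)&(h<35))
    for k,cx,cy,zl in(('red',.607,.053,.014),('yellow',.455,-.087,.014),('blue',.45,.052,.009),('blue',.611,-.231,.014)):
        s=hm[k]&(sa>110)&(abs(x-cx)<.07)&(abs(y-cy)<.08)&(z>zl)&(z<.04)
        if s.sum()>30: print(k,'model',s.sum(),rect(W[s]),'z',np.percentile(z[s],[2,98]).round(4))
    return c,W
E
python3 - <<'E'
from h import *
scan(); tray('blue',.611,-.231)
E
```

```text
near 214 z1% 0.1115 y mean 0.0529 x [0.3995 0.4075]
far 185 z1% 0.1114 y mean 0.0481 x [0.483  0.4908]
t 24.38 pos [0.4491 0.052  0.0833] yaw deg -2.82 w 0.0745 f [ 1.2  0.4 -0. ]
red model 350 c=(602.1,50.2) size 62.6x80.1 short-axis angle -4.5 z [0.0142 0.024 ]
yellow model 523 c=(452.3,-88.6) size 62.8x78.9 short-axis angle -1.6 z [0.0142 0.0239]
blue model 829 c=(445.9,50.3) size 62.3x87.4 short-axis angle -2.1 z [0.0118 0.0299]
blue tray rim top 345 c=(612.3,-230.3) size 81.5x105.2 short-axis angle 0.9
blue tray rim scene 409 c=(611.5,-231.0) size 83.2x106.5 short-axis angle -0.4
```

The red cast is seated, with its carrier top at 0.024. I descend on the blue cast.

>>> send_rows(
  increments=[0,0,0,0,0,-1,0.86,0,0,0,0,0,-2,0.86,0,0,0,0,0,-2.5,0.86,0,0,0,0,0,-2,0.86,0,0,0,0,0,-1,0.86,0,0,0,0,0,-0.5,0.86,0,0,0,0,0,-0.2,0.86,0,0,0,0,0,0,0.86,0,0,0,0,0,0,0.86],
)

```text
time: 25.28
position: [0.4504, 0.0519, -0.0082]
tool_rot: [0.724, 0.69, 0.0, 0.001]
ft_force: [0.8, -0.9, 0.2]
grip_width: 0.0744
grip_force: 0.0
```

>>> send_rows(
  increments=[0,0,0,0,0,0,0.6,0,0,0,0,0,0,0.5,0,0,0,0,0,0,0.5,0,0,0,0,0,0,0.5,0,0,0,0,0,0,0.5,0,0,0,0,0,0,0.5,0,0,0,0,0,0,0.5],
  newtons=25,
)

```text
time: 25.87
position: [0.4498, 0.0519, -0.008]
tool_rot: [0.724, 0.69, 0.0, 0.0]
ft_force: [-0.2, -0.6, 6.3]
grip_width: 0.0601
grip_force: 25.0
```

>>> send_rows(
  increments=[0,0,0,0,0,0.3,0.5,0,0,0,0,0,0.7,0.5,0,0,0,0,0,1,0.5,0,0,0,0,0,2,0.5,0,0,0,0,0,2,0.5,0,0,0,0,0,2,0.5,0,0,0,0,0,2,0.5,0,0,0,0,0,1.2,0.5,0,0,0,0,0,0.3,0.5,0,0,0,0,0,0,0.5,0,0,0,0,0,0,0.5],
)

```text
time: 26.78
position: [0.4488, 0.052, 0.1061]
tool_rot: [0.724, 0.69, -0.0, -0.0]
ft_force: [0.1, 0.2, -2.6]
grip_width: 0.0599
grip_force: 25.0
```

>>> send_rows(
  increments=[0,0,0.004,0.45,-0.8,0,0.5,0,0,0.004,0.92,-1.6,0,0.5,0,0,0.004,1.37,-2.4,0,0.5,0,0,0.004,1.49,-2.6,0,0.5,0,0,0.004,1.49,-2.6,0,0.5,0,0,0.004,1.49,-2.6,0,0.5,0,0,0.004,1.49,-2.6,0,0.5,0,0,0.004,1.49,-2.6,0,0.5,0,0,0.004,1.49,-2.6,0,0.5,0,0,0.004,1.49,-2.6,0,0.5,0,0,0.004,1.37,-2.4,0,0.5,0,0,0.004,0.92,-1.6,0,0.5,0,0,0.004,0.5,-0.9,0,0.5,0,0,0,0.24,-0.4,0,0.5,0,0,0,0,0,0,0.5,0,0,0,0,0,0,0.5],
)

```text
time: 28.12
position: [0.6102, -0.2298, 0.1055]
tool_rot: [0.706, 0.708, -0.0, -0.002]
ft_force: [-1.3, -0.7, -2.4]
grip_width: 0.0598
grip_force: 25.0
```

>>> send_rows(
  increments=[0,0,0,0,0,-1,0.5,0,0,0,0,0,-2,0.5,0,0,0,0,0,-2,0.5,0,0,0,0,0,-2,0.5,0,0,0,0,0,-1.5,0.5,0,0,0,0,0,-0.7,0.5,0,0,0,0,0,-0.3,0.5,0,0,0,0,0,0,0.5,0,0,0,0,0,0,0.5],
)

```text
time: 28.87
position: [0.612, -0.2309, 0.0121]
tool_rot: [0.706, 0.708, 0.0, 0.001]
ft_force: [0.2, 0.1, -2.3]
grip_width: 0.0596
grip_force: 25.0
```

```bash
python3 - <<'E'
from h import *
c,W=scan()
cv2.imwrite('pics/s9.png',cv2.resize(c['image'][180:320,340:520],None,fx=4,fy=4)[:,:,::-1])
E
```

```text
near 203 z1% 0.0397 y mean -0.23 x [0.57   0.5746]
t 28.87 pos [ 0.612  -0.2309  0.0121] yaw deg 0.2 w 0.0596 f [ 0.2  0.1 -2.3]
red model 338 c=(603.6,50.0) size 63.0x80.5 short-axis angle -6.0 z [0.0142 0.024 ]
yellow model 519 c=(437.8,-99.1) size 53.1x93.5 short-axis angle 41.2 z [0.0142 0.0241]
blue model 372 c=(590.9,-241.3) size 51.3x102.6 short-axis angle 32.4 z [0.0298 0.0398]
```

View pics/s9.png

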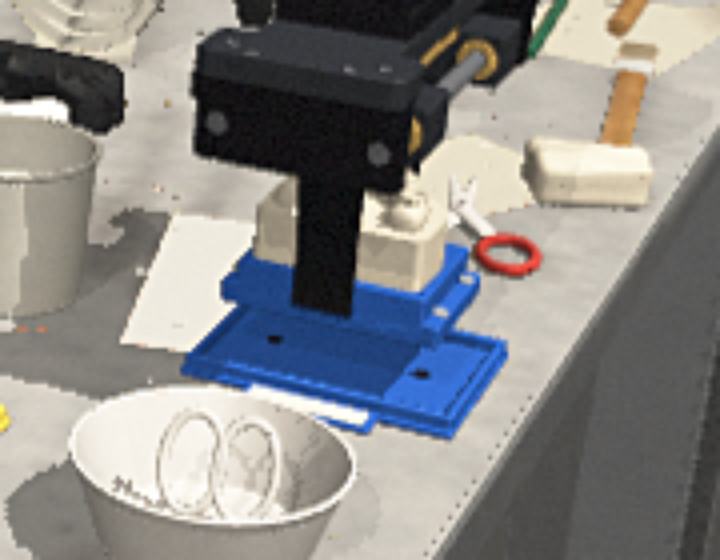

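The blue cast hangs squarely above the blue tray and I lower it.

>>> send_rows(
  increments=[0,0,0,0,0,-0.7,0.5,0,0,0,0,0,-0.7,0.5,0,0,0,0,0,-0.4,0.5,0,0,0,0,0,-0.3,0.5,0,0,0,0,0,-0.2,0.5,0,0,0,0,0,-0.1,0.5,0,0,0,0,0,0,0.5],
)

```text
time: 29.5
position: [0.6114, -0.2309, -0.0129]
tool_rot: [0.706, 0.708, -0.0, -0.0]
ft_force: [1.3, -0.1, -2.4]
grip_width: 0.0598
grip_force: 25.0
```

>>> send_rows(
  increments=[0,0,0,0,0,-0.05,0.5,0,0,0,0,0,-0.05,0.5,0,0,0,0,0,0,0.5],
)

```text
time: 29.75
position: [0.6116, -0.2311, -0.0134]
tool_rot: [0.706, 0.708, 0.0, 0.0]
ft_force: [-0.2, 0.8, -1.6]
grip_width: 0.0597
grip_force: 25.0
```

>>> send_rows(
  increments=[0,0,0,0,0,-0.05,0.5,0,0,0,0,0,-0.05,0.5,0,0,0,0,0,0,0.5],
)

```text
time: 30.0
position: [0.6117, -0.2311, -0.0139]
tool_rot: [0.706, 0.708, 0.0, 0.0]
ft_force: [-0.5, 0.9, 1.7]
grip_width: 0.0598
grip_force: 25.0
```

Contact, so I release and retreat upward.

>>> send_rows(
  increments=[0,0,0,0,0,0,0.75,0,0,0,0,0,0,0.88,0,0,0,0,0,0,0.88,0,0,0,0,0,0,0.88,0,0,0,0,0,0,0.88,0,0,0,0,0,0.5,0.88,0,0,0,0,0,2,0.88,0,0,0,0,0,2.5,0.88,0,0,0,0,0,2.5,0.88,0,0,0,0,0,2.5,0.88,0,0,0,0,0,2.5,0.88,0,0,0,0,0,1.5,0.88,0,0,0,0,0,0,0.88,0,0,0,0,0,0,0.88,0,0,0,0,0,0,0.88],
)

```text
time: 31.25
position: [0.6106, -0.2305, 0.1244]
tool_rot: [0.706, 0.708, -0.0, -0.001]
ft_force: [0.1, -0.2, -0.3]
grip_width: 0.0766
grip_force: 0.0
```

```bash
python3 - <<'E'
from h import *
c,W=scan(); z=W[...,2]
for nm,x0,y0,hh in(('pot',.6084,-.0845,.067),('bowl',.4554,-.2343,.047)):
    s=(np.hypot(W[...,0]-x0,W[...,1]-y0)<.06)&(z>hh-.006)&(z<hh+.006); print(nm,s.sum(),[round(v,1) for v in np.ravel(cv2.minEnclosingCircle((W[s][:,:2]*1000).astype(np.float32))[0])])
cv2.imwrite('pics/s10.png',cv2.resize(c['image'][150:350,160:500],None,fx=2.3,fy=2.3)[:,:,::-1])
E
```

```text
near 245 z1% 0.1514 y mean -0.2294 x [0.5603 0.5644]
far 207 z1% 0.151 y mean -0.2304 x [0.6453 0.6525]
t 31.25 pos [ 0.6106 -0.2305  0.1244] yaw deg 0.17 w 0.0766 f [ 0.1 -0.2 -0.3]
red model 346 c=(587.3,40.0) size 52.2x92.0 short-axis angle 37.8 z [0.0142 0.024 ]
yellow model 521 c=(437.8,-98.9) size 52.7x92.5 short-axis angle 40.2 z [0.0141 0.024 ]
blue model 402 c=(607.7,-233.0) size 62.0x79.6 short-axis angle 0.8 z [0.0142 0.024 ]
pot 257 [np.float64(607.0), np.float64(-84.1)]
bowl 63 [np.float64(459.0), np.float64(-236.3)]
```

View pics/s10.png

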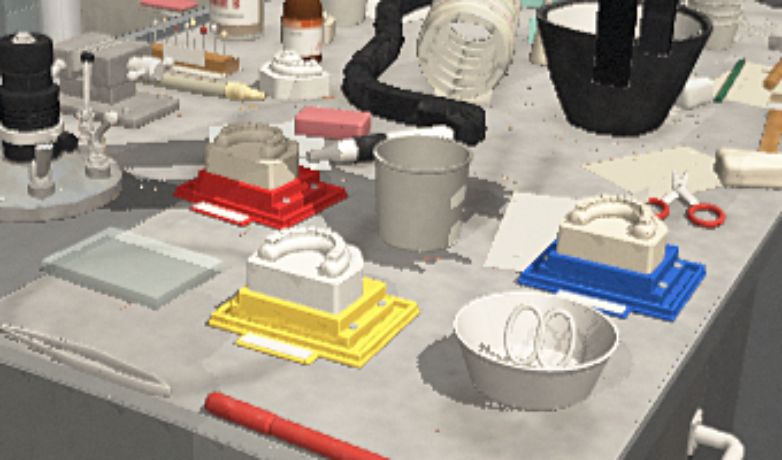

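All three casts sit flat in their own colours: red at (265,180), yellow at (312,290) and blue at (612,250), with every carrier top at 0.024. The slab is empty, and the pot and bowl have not moved. I hand in.

```bash
python3 -c "
from rig import robot
print(robot.hand_in())"
```

```text
the job is handed in; nothing more can be done
None
```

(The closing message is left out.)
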